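# Chock the row of brass rollers

### The arm

A 6-joint arm with a two-finger parallel gripper is mounted at the origin on the work surface. World frame = base frame: x ahead of the robot, y to its left, z up, the work surface at z = 0. Lengths are in m, angles in rad, forces in N, time in s.
With the tool pointing down it reaches from about 0.3 to 0.775 m from the base axis. Payload 14.6 kg.
Tool frame: the origin (TCP) lies on the mounting face of the last link; the fingertips stand 199 mm ahead of it and the grasp point (between the pads) lies 180 mm ahead of it; z points along the fingers, y is the line along which they close (so a half turn about z gives the same grasp; the last joint's range is limited). The gripper opens to 94 mm and grips with 3 to 60 N. Pads are 16 mm wide; open, the fingers measure 119 mm over their backs; the gripper's body (75 mm by 177 mm) begins 78 mm behind the grasp point.
Start: joints at [-1.173, 0.3, 1.521, -0, 1.321, -0.067], TCP at [0.247, -0.492, 0.405] pointing down, gripper open.
Joint ranges: [-3.03, 3.03], [-0.79, 2.21], [0.23, 2.52], [-1.04, 4.18], [0, 3.07], [-2.55, 2.55]. Speed limits (rad/s): [2.22, 2.22, 2.57, 3.14, 3.14, 3.14].

### API

Orientations are given as [roll, pitch, yaw] about the fixed x, y, z axes, in that order (R = Rz(yaw) Ry(pitch) Rx(roll)).
In Python, from station import get_obs, camera, hand_in gives the robot as it stands.
- The arm moves only by the tool apply_moves, never from a script. Its argument "increments" is a list of rows, each an object of numbers: "tx", "ty", "tz": the shift along the tool's x, y, z as a fraction of full scale; "ax", "ay", "az": the turn, a rotation vector about the tool's x, y, z as a fraction of full scale. In form: [{"tx": .., "ty": .., "tz": .., "ax": .., "ay": .., "az": ..}, ...]. A call has 1 to 12 rows; each row shifts and turns the commanded pose from where the row before left it, along the tool's axes as they then stand; what a row does not reach is not made up. Full scale, the value 1, is 30 mm for a shift and 5 degrees for a turn. A row lasts 1/8 s, in which the tool goes at most 62.5 mm and 10.7 degrees, less where a joint would pass 70% of its speed; a pose out of reach is approached as far as the arm can. A call with a number of a shift or a turn outside -1 to 1 is refused whole. A call with a gripper value outside its range is refused whole. "jaw" is the closure, from 0 (fully open) to 1 (shut), set as the call begins (left out, the last holds). The fingers move at their own pace and stop on an object; "force" is the grip in N (left out, the last holds). Time passes only in rows, so rows that do not move let the fingers close. It gives the time, the measured TCP pose, the force, the opening and the grip force at its end, in the units of the state.
- get_obs(): the state, without advancing time (a new reading comes with each control period).
- camera(name): name is "scene" or "top"; returns a dict with "pixels" (384x512x3 uint8, red, green, blue), "camera_matrix" (3x3 intrinsics, pixels), "dist" ([k1, k2, p1, p2, k3] as OpenCV has them; the pictures are not rectified), "R" (3x3) and "t" (3): a world point X has camera coordinates R X + t. Camera axes: x right, y down, z forward; pixel columns grow to the right and rows downward; lengths in m; the calibration is good to about 2 mm. A picture is of the moment at which its call begins. There is no depth.
- hand_in(): hands the job in; it is judged then, once.
The state is a dict: "time_s": time; "qpos": joint angles; "joint_vel": joint speeds; "tau": joint torques, N m; "ee_pos": TCP position; "eef_rot": TCP orientation; "force": force on the tool from outside, world axes, zero at the start; "moment": the same for the moment, N m; "grip_width": finger opening in m; "grip_force": force on a finger pad.
Only numpy, scipy, OpenCV 4.12 (cv2) and the standard library are available. Lean on these libraries where they do the work, as an engineer would, in place of code of your own. Each camera call takes 0.05 s, during which the arm holds its last target. There are 200 camera calls.

### The job

Three brass leather-pressing rollers lie side by side on the granite slab and could roll apart. Set one of the two thick orange wedge chocks flat on the slab at each end of the row, square to the outer roller and at about the middle of its length, slid in so that its thin edge is tucked well under the roller's curve. Leave the rollers together where they lie and let go of everything.

Things in the scene. Friction and masses are not known exactly. Their poses are not given: they have to be found in the camera images.
- chock_1: orange wedge chock, 76 long x 44 wide x 30 high, 90 g, flat on the table; its twin may serve either end (a flat orange shim, 10 high, is no chock). Origin: centre of underside. z up, x towards the thin edge (toe, 2 thick, at x=+38); ramp up to 30 high at x=-2, then a flat-topped block back to x=-38: grip it there across the 44 (y). Toe starts towards +y within 45 degrees
- chock_2: orange wedge chock, 76 long x 44 wide x 30 high, 90 g, flat on the table; its twin may serve either end (a flat orange shim, 10 high, is no chock). Origin: centre of underside. z up, x towards the thin edge (toe, 2 thick, at x=+38); ramp up to 30 high at x=-2, then a flat-topped block back to x=-38: grip it there across the 44 (y). Toe starts towards -y within 45 degrees
- roller_a_center (a point): mid-axis point of the end roller on the +y side: brass, diameter 44, length 110, 450 g, x along its axis, y and z turn as it rolls. Three lie touching, axes about 44.5 apart, 42 above the table, on a granite slab (top 20 above the table, reaching 125 outward of this axis). A snug chock's origin is 45 from this axis, horizontally, its toe 7 short of the line below it
- roller_b_center (a point): mid-axis point of the end roller on the -y side: brass, diameter 44, length 110, 450 g, x along its axis, y and z turn as it rolls. Three lie touching, axes about 44.5 apart, 42 above the table, on a granite slab (top 20 above the table, reaching 125 outward of this axis). A snug chock's origin is 45 from this axis, horizontally, its toe 7 short of the line below it

How it is judged:
By the outcome, as a careful person would: the job done as asked, in the order asked, and still so for the second after the job is handed in, with the robot touching nothing.
It also fails if it takes over 69 s, if anything falls off the work surface, if the arm or the gripper's body presses on something with over 40 N, if the wrist force passes 120 N, or if a joint passes its speed limit or range.

## Working session

There is one attempt and no reset: what is moved stays moved. The work goes in short steps, Python scripts to look and compute and a tool call to move; the robot and the scene stay as the last step left them, time stands still between calls to the robot, and variables do not carry over. Pictures are saved under pics/ and viewed, at most 10 in all, crops included, and the job is handed in when it is done.

Besides the shell and the picture viewer there is one more tool, called after ">>>" as a command line: name --argument value ..., lists and objects as JSON in quotes. apply_moves: Moves the arm, as the interface text tells. Its arguments: {"type":"object","properties":{"increments":{"type":"array"},"jaw":{"type":"number"},"force":{"type":"number"}},"required":["increments"]}

```bash
mkdir -p pics
cat > h.py <<'E'
import numpy as np, cv2
from station import get_obs, camera, hand_in
def snap(n,f):
    c=camera(n); np.savez(f'{f}.npz',**{k:np.array(v) for k,v in c.items()})
    cv2.imwrite(f'pics/{f}.png',np.array(c['pixels'])[:,:,::-1]); return c
def ray(f,pts,z):
    c=np.load(f'{f}.npz'); p=cv2.undistortPoints(np.array(pts,float).reshape(-1,1,2),c['camera_matrix'],c['dist']).reshape(-1,2)
    R,t=c['R'],c['t']; o=-R.T@t; d=np.c_[p,np.ones(len(p))]@R
    z=np.broadcast_to(z,len(p)); return o+d*((z-o[2])/d[:,2])[:,None]
def proj(f,X):
    c=np.load(f'{f}.npz'); return cv2.projectPoints(np.array(X,float),cv2.Rodrigues(c['R'])[0],c['t'],c['camera_matrix'],c['dist'])[0].reshape(-1,2)
E
python3 - <<'E'
from h import *
snap('top','t0'); snap('scene','s0'); o=get_obs(); print(o)
c=np.load('t0.npz');print(c['R'],-c['R'].T@c['t'])
cv2.imwrite('pics/t0b.png',cv2.resize(cv2.imread('pics/t0.png'),(800,600),interpolation=cv2.INTER_CUBIC))
E
```

```text
{'time_s': 0.1, 'qpos': array([-1.17260600e+00,  3.00398660e-01,  1.52154257e+00, -5.81322999e-05,
        1.32066841e+00, -6.66012951e-02]), 'joint_vel': array([ 0.00085366,  0.00046392,  0.00054201, -0.00180592, -0.00011531,
       -0.00090931]), 'tau': array([ 1.08322183e-03, -5.32642686e+01, -3.53283691e+01,  7.09553668e-02,
        2.34595587e-02, -5.44158945e-05]), 'ee_pos': array([ 0.24650947, -0.49162398,  0.40414224]), 'eef_rot': array([-3.14057418e+00, -1.14985075e-05,  4.64806030e-01]), 'force': array([ 0.18648834,  0.74454913, -0.74272053]), 'moment': array([ 0.02289297, -0.01783352,  0.00121833]), 'grip_force': 0.0, 'grip_width': 0.09405535482398795}
[[-0.01553233 -0.99987603  0.00258404]
 [-0.99415916  0.01516737 -0.10685275]
 [ 0.10680031 -0.00422862 -0.9942715 ]] [ 4.07798227e-01 -9.09285992e-04  9.84283796e-01]
```

View pics/t0b.png

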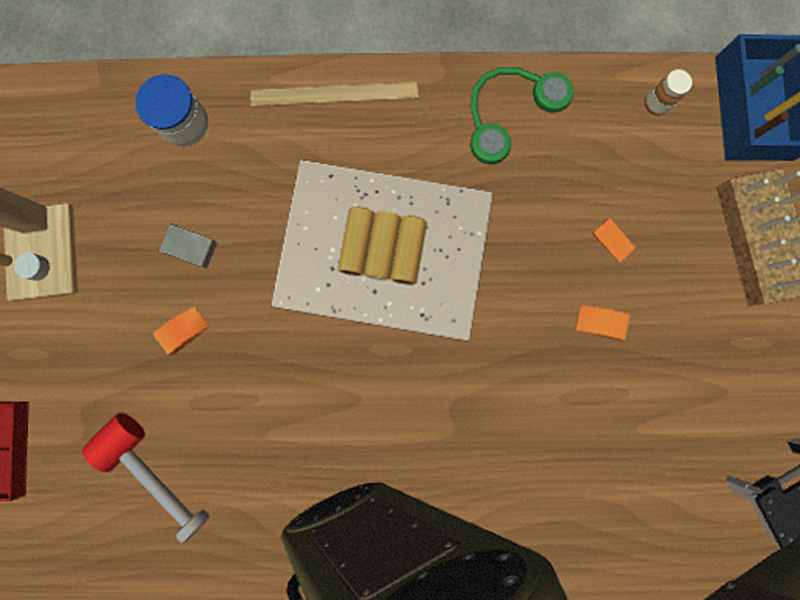

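View pics/s0.png

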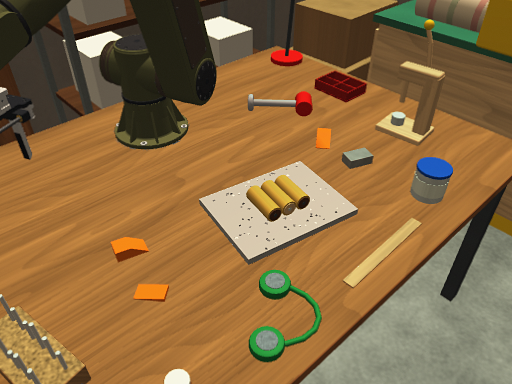

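The top view (800x600) shows the rollers at about (382,245) on the slab and orange pieces at (180,330), (603,322) and (613,240). In the scene view the piece at (130,247) is bent like a wedge and the one at (151,292) is the flat shim, so the chocks are the pieces at (180,330) and (603,322). Next I'll enlarge them.

Run:
```python
from h import *
im=cv2.imread('pics/t0.png')
def cr(x0,y0,w,h,s): return cv2.resize(im[y0:y0+h,x0:x0+w],None,fx=s,fy=s,interpolation=cv2.INTER_CUBIC)
a=cr(90,185,50,50,6); b=cr(360,185,50,50,6); r=cr(210,125,66,60,8)[:480]
out=np.zeros((600,800,3),np.uint8); out[:300,:300]=a; out[300:,:300]=b; out[:480,300:300+500]=r[:,:500]
cv2.imwrite('pics/crop0.png',out)
```

```text
(no output)
```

View pics/crop0.png

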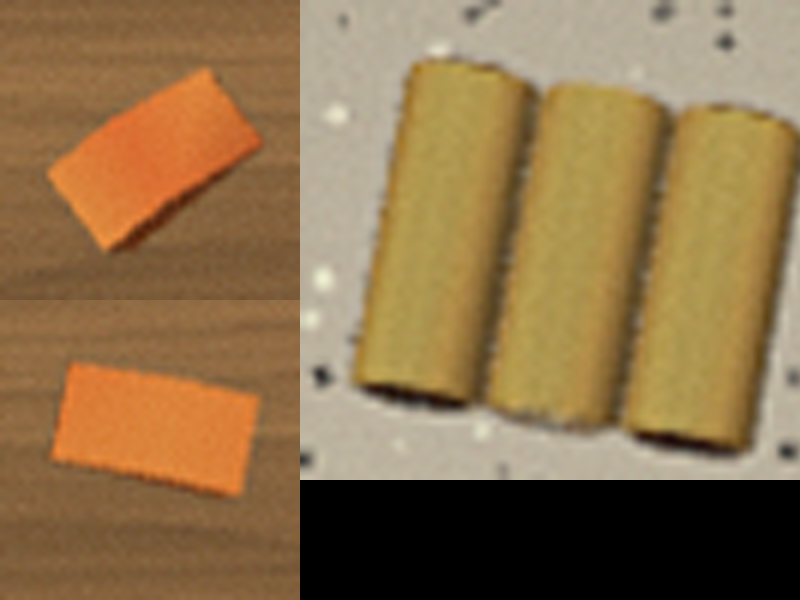

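The crops give the left chock's corners at (209,68), (263,142), (108,250) and (50,174), with a kinked ramp outline. The right chock's corners are (70,363), (260,397), (240,495) and (52,460). The three rollers are together and yawed slightly. I'll fit poses by silhouette in both views, testing both toe directions.

```bash
cat >> h.py <<'E'
from scipy.optimize import minimize
PR=[(38,0),(38,2),(-2,30),(-38,30),(-38,0)]
CH=np.array([(x,y,z) for x,z in PR for y in(-22,22)])/1e3
an=np.linspace(0,2*np.pi,24,endpoint=False)
RO=[np.array([(x,k*44.5+22*np.cos(a),42+22*np.sin(a)) for x in(-55,55) for a in an])/1e3 for k in(-1,0,1)]
def place(P,x,y,w,z=0):
    c,s=np.cos(w),np.sin(w); return P@np.array([[c,s,0],[-s,c,0],[0,0,1]])+[x,y,z]
def mask(f,kind):
    h=cv2.cvtColor(cv2.imread(f'pics/{f}.png'),cv2.COLOR_BGR2HSV)
    m=cv2.inRange(h,(5,185,100),(15,255,255)) if kind=='o' else cv2.inRange(h,(17,100,50),(32,255,255))
    return cv2.morphologyEx(m,cv2.MORPH_CLOSE,np.ones((3,3)))
def fit(fs,kind,parts,p0,z=0,pad=12):
    S=4; Q=[]
    for f in fs:
        a=np.vstack([proj(f,place(P,*p0,z)) for P in parts]); lo=(a.min(0)-pad).astype(int).clip(0); hi=(a.max(0)+pad).astype(int)
        m=mask(f,kind)[lo[1]:hi[1],lo[0]:hi[0]]; n,l,st,_=cv2.connectedComponentsWithStats(m)
        m=(l==1+st[1:,4].argmax()).astype(np.uint8) if kind=='o' else (m>0).astype(np.uint8)
        Q.append((f,lo,cv2.GaussianBlur(cv2.resize(m.astype(np.float32),None,fx=S,fy=S,interpolation=cv2.INTER_LINEAR),(0,0),2)))
    def cost(p):
        e=0
        for f,lo,m in Q:
            g=np.zeros(m.shape,np.float32)
            for P in parts:
                u=(proj(f,place(P,*p,z))-lo+.5)*S-.5
                cv2.fillConvexPoly(g,np.round(cv2.convexHull(u.astype(np.float32))*16).astype(np.int32),1.,shift=4)
            e+=((cv2.GaussianBlur(g,(0,0),2)-m)**2).sum()/m.sum()
        return e
    best=None
    for _ in range(2):
        x0=p0 if best is None else best.x
        best=minimize(cost,x0,method='Nelder-Mead',options=dict(initial_simplex=np.array([x0]+[np.array(x0)+d for d in np.diag([.008,.008,.15])]),xatol=1e-5,fatol=1e-6))
    return best
E
python3 - <<'E'
from h import *
L=ray('t0',[(90+157/6,185+158/6)],.015)[0]; Rr=ray('t0',[(360+156/6,185+429/6-50)],.015)[0]; C=ray('t0',[(382*.64,245*.64)],.042)[0]
print(L,Rr,C)
for n,p,ang in(('L',L,(.5)),('R',Rr,(-.17))):
  for base in(np.pi/2,-np.pi/2):
    for s in(ang,):
      for fs in(['t0'],['s0'],['t0','s0']):
        b=fit(fs,'o',[CH],[p[0],p[1],base+s]); print(n,fs,base,b.x[:2].round(4),np.degrees(b.x[2]).round(1),round(b.fun,4))
for fs in(['t0'],['s0'],['t0','s0']):
    b=fit(fs,'b',RO,[C[0],C[1],-.15]); print(fs,b.x[:2].round(4),np.degrees(b.x[2]).round(1),round(b.fun,4))
E
```

```text
[0.4478187  0.36724276 0.015     ] [ 0.44965683 -0.34906926  0.015     ] [0.58372482 0.02437061 0.042     ]
L ['t0'] 1.5707963267948966 [0.4472 0.3719] 121.2 0.0604
L ['s0'] 1.5707963267948966 [0.4437 0.3756] 129.5 0.2484
L ['t0', 's0'] 1.5707963267948966 [0.4476 0.373 ] 125.7 0.3196
L ['t0'] -1.5707963267948966 [0.4501 0.3678] -52.2 0.052
L ['s0'] -1.5707963267948966 [0.4494 0.3692] -50.8 0.0081
L ['t0', 's0'] -1.5707963267948966 [0.4499 0.3682] -51.6 0.0652
R ['t0'] 1.5707963267948966 [ 0.4512 -0.3462] 76.7 0.0247
R ['s0'] 1.5707963267948966 [ 0.4522 -0.347 ] 75.8 0.0044
R ['t0', 's0'] 1.5707963267948966 [ 0.4516 -0.3467] 75.9 0.0327
R ['t0'] -1.5707963267948966 [ 0.4502 -0.3522] -100.7 0.082
R ['s0'] -1.5707963267948966 [ 0.452  -0.3508] -105.6 0.173
R ['t0', 's0'] -1.5707963267948966 [ 0.4507 -0.3511] -103.1 0.2674
['t0'] [0.5846 0.0249] -11.0 0.0483
['s0'] [0.5829 0.0254] -11.5 0.1754
['t0', 's0'] [0.5836 0.025 ] -11.4 0.2265
```

Both fits are clear: each chock's toe already points inward, so the +y chock serves roller a and the -y chock serves roller b. Next I turn the tool to yaw 76° and descend partway.

>>> apply_moves --increments '[{"az": -1,"tz": 0.33},{"az": -1,"tz": 0.33},{"az": -1,"tz": 0.33},{"az": -1,"tz": 0.33},{"az": -1,"tz": 0.33},{"az": -1,"tz": 0.33},{"az": -1,"tz": 0.33},{"az": -1,"tz": 0.33},{"az": -1,"tz": 0.33},{"az": -0.87,"tz": 0.33},{}]' --jaw 0 --force 20

```text
schema error: expected keys tx, ty, tz, ax, ay, az
```

```bash
cat >> h.py <<'E'
def to(x,y,z,yawdeg):
    """grasp-point target -> tool shift (units of 30mm) after turning az (units of 5deg)"""
    o=get_obs(); d=np.array([x,y,z+.18])-o['ee_pos']; w=np.radians(yawdeg)
    ax=np.array([[np.cos(w),np.sin(w),0],[np.sin(w),-np.cos(w),0],[0,0,-1]])
    print('t',round(o['time_s'],2),'tool z',(o['ee_pos'][2]-.18).round(4),'rot',np.degrees(o['eef_rot']).round(2),'F',o['force'].round(1),'grip',o['grip_width'],o['grip_force'])
    print('shift units',(ax@d/.03).round(2),'az units',round(-((yawdeg-np.degrees(o['eef_rot'][2])+90)%180-90)/5,2))
E
python3 -c "
from h import *
to(.4469,-.3661,.07,76)"
```

```text
t 0.1 tool z 0.2241 rot [-179.94   -0.     26.63] F [ 0.2  0.7 -0.7] grip 0.09405535482398795 0.0
shift units [5.68 5.47 5.14] az units -9.87
```

>>> apply_moves --increments '[{"tx": 0,"ty": 0,"tz": 0.33,"ax": 0,"ay": 0,"az": -1},{"tx": 0,"ty": 0,"tz": 0.33,"ax": 0,"ay": 0,"az": -1},{"tx": 0,"ty": 0,"tz": 0.33,"ax": 0,"ay": 0,"az": -1},{"tx": 0,"ty": 0,"tz": 0.33,"ax": 0,"ay": 0,"az": -1},{"tx": 0,"ty": 0,"tz": 0.33,"ax": 0,"ay": 0,"az": -1},{"tx": 0,"ty": 0,"tz": 0.33,"ax": 0,"ay": 0,"az": -1},{"tx": 0,"ty": 0,"tz": 0.33,"ax": 0,"ay": 0,"az": -1},{"tx": 0,"ty": 0,"tz": 0.33,"ax": 0,"ay": 0,"az": -1},{"tx": 0,"ty": 0,"tz": 0.33,"ax": 0,"ay": 0,"az": -1},{"tx": 0,"ty": 0,"tz": 0.33,"ax": 0,"ay": 0,"az": -0.87}]' --jaw 0 --force 20

```text
time_s: 1.35
ee_pos: [0.2465, -0.4916, 0.305]
eef_rot: [-3.141, -0.001, 1.329]
force: [-0.1, -0.6, 0.5]
grip_width: 0.0939
grip_force: 0.0
```

>>> apply_moves --increments '[{"tx": 0.95,"ty": 0.91,"tz": 0,"ax": 0,"ay": 0,"az": 0},{"tx": 0.95,"ty": 0.91,"tz": 0,"ax": 0,"ay": 0,"az": 0},{"tx": 0.95,"ty": 0.91,"tz": 0,"ax": 0,"ay": 0,"az": 0},{"tx": 0.95,"ty": 0.91,"tz": 0,"ax": 0,"ay": 0,"az": 0},{"tx": 0.95,"ty": 0.91,"tz": 0,"ax": 0,"ay": 0,"az": 0},{"tx": 0.93,"ty": 0.92,"tz": 0,"ax": 0,"ay": 0,"az": 0},{"tx": 0,"ty": 0,"tz": 0,"ax": 0,"ay": 0,"az": 0},{"tx": 0,"ty": 0,"tz": 0,"ax": 0,"ay": 0,"az": 0},{"tx": 0,"ty": 0,"tz": 0,"ax": 0,"ay": 0,"az": 0}]'

```text
time_s: 2.48
ee_pos: [0.4462, -0.3667, 0.3056]
eef_rot: [-3.141, -0.0, 1.325]
force: [0.7, -0.1, -0.9]
grip_width: 0.0936
grip_force: 0.0
```

```bash
python3 -c "
from h import *
to(.4469,-.3661,.022,76)
snap('scene','s1')
b=fit(['s1'],'o',[CH],[.4517,-.3467,1.326]);print(b.x,b.fun)"
```

```text
t 2.48 tool z 0.1256 rot [-179.99   -0.     75.91] F [ 0.7 -0.1 -0.9] grip 0.09362713343444624 0.0
shift units [0.03 0.02 3.45] az units -0.02
[ 0.45456549 -0.34869428  1.32780204] 0.8162065148353577
```

>>> apply_moves --increments '[{"tx": 0.03,"ty": 0.02,"tz": 0.7,"ax": 0,"ay": 0,"az": 0},{"tx": 0,"ty": 0,"tz": 0.7,"ax": 0,"ay": 0,"az": 0},{"tx": 0,"ty": 0,"tz": 0.7,"ax": 0,"ay": 0,"az": 0},{"tx": 0,"ty": 0,"tz": 0.7,"ax": 0,"ay": 0,"az": 0},{"tx": 0,"ty": 0,"tz": 0.4,"ax": 0,"ay": 0,"az": 0},{"tx": 0,"ty": 0,"tz": 0.23,"ax": 0,"ay": 0,"az": 0},{"tx": 0,"ty": 0,"tz": 0,"ax": 0,"ay": 0,"az": 0}]'

```text
time_s: 3.4
ee_pos: [0.4478, -0.3655, 0.2028]
eef_rot: [-3.142, -0.0, 1.326]
force: [-0.4, 0.3, -0.0]
grip_width: 0.0942
grip_force: 0.0
```

>>> apply_moves --increments '[{"tx": 0,"ty": 0,"tz": 0,"ax": 0,"ay": 0,"az": 0},{"tx": 0,"ty": 0,"tz": 0,"ax": 0,"ay": 0,"az": 0},{"tx": 0,"ty": 0,"tz": 0,"ax": 0,"ay": 0,"az": 0},{"tx": 0,"ty": 0,"tz": 0,"ax": 0,"ay": 0,"az": 0},{"tx": 0,"ty": 0,"tz": 0,"ax": 0,"ay": 0,"az": 0},{"tx": 0,"ty": 0,"tz": 0,"ax": 0,"ay": 0,"az": 0},{"tx": 0,"ty": 0,"tz": 0,"ax": 0,"ay": 0,"az": 0},{"tx": 0,"ty": 0,"tz": 0,"ax": 0,"ay": 0,"az": 0}]' --jaw 1 --force 20

```text
time_s: 4.4
ee_pos: [0.4478, -0.3653, 0.2027]
eef_rot: [-3.142, -0.0, 1.326]
force: [-0.4, 0.8, -0.2]
grip_width: 0.0434
grip_force: 20.0
```

>>> apply_moves --increments '[{"tx": 0,"ty": 0,"tz": -0.4,"ax": 0,"ay": 0,"az": 0},{"tx": 0,"ty": 0,"tz": -0.7,"ax": 0,"ay": 0,"az": 0},{"tx": 0,"ty": 0,"tz": -0.7,"ax": 0,"ay": 0,"az": 0},{"tx": 0,"ty": 0,"tz": -0.7,"ax": 0,"ay": 0,"az": 0},{"tx": 0,"ty": 0,"tz": 0,"ax": 0,"ay": 0,"az": 0},{"tx": 0,"ty": 0,"tz": 0,"ax": 0,"ay": 0,"az": 0}]'

```text
time_s: 5.15
ee_pos: [0.4477, -0.3652, 0.2772]
eef_rot: [-3.141, -0.0, 1.326]
force: [-0.2, -0.7, -0.3]
grip_width: 0.044
grip_force: 20.0
```

```bash
python3 -c "
from h import *
u=np.array([.196,.981]); t=np.array([.5751,-.0186])-(.065+.015)*u
to(*t,.075,78.7)
snap('scene','s1')
o=get_obs(); im=cv2.imread('pics/s1.png')
p=proj('s1',[[*o['ee_pos'][:2],.08]])[0].astype(int);print(p)
cv2.imwrite('pics/s1c.png',cv2.resize(im[max(p[1]-50,0):p[1]+50,max(p[0]-60,0):p[0]+60],None,fx=5,fy=5,interpolation=cv2.INTER_CUBIC))"
```

```text
t 5.15 tool z 0.0972 rot [-1.7996e+02 -2.0000e-02  7.5980e+01] F [-0.2 -0.7 -0.3] grip 0.04395238641489989 19.99661922454834
shift units [9.49 1.9  0.74] az units -0.54
[116 229]
```

View pics/s1c.png

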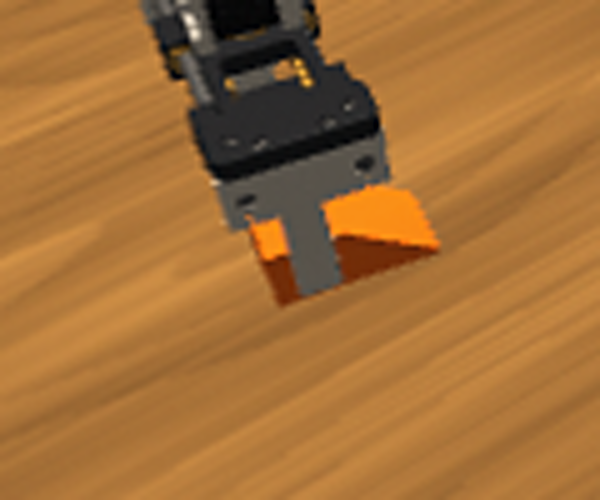

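The chock is held across its block, with the toe free at about (440,245) in the crop. Next I carry it to a point 15 mm outward of snug.

>>> apply_moves --increments '[{"tx": 0,"ty": 0,"tz": 0,"ax": 0,"ay": 0,"az": -0.54},{"tx": 0.95,"ty": 0.19,"tz": 0,"ax": 0,"ay": 0,"az": 0},{"tx": 0.95,"ty": 0.19,"tz": 0,"ax": 0,"ay": 0,"az": 0},{"tx": 0.95,"ty": 0.19,"tz": 0,"ax": 0,"ay": 0,"az": 0},{"tx": 0.95,"ty": 0.19,"tz": 0,"ax": 0,"ay": 0,"az": 0},{"tx": 0.95,"ty": 0.19,"tz": 0,"ax": 0,"ay": 0,"az": 0},{"tx": 0.95,"ty": 0.19,"tz": 0,"ax": 0,"ay": 0,"az": 0},{"tx": 0.95,"ty": 0.19,"tz": 0,"ax": 0,"ay": 0,"az": 0},{"tx": 0.95,"ty": 0.19,"tz": 0,"ax": 0,"ay": 0,"az": 0},{"tx": 0.95,"ty": 0.19,"tz": 0.3,"ax": 0,"ay": 0,"az": 0},{"tx": 0.94,"ty": 0.19,"tz": 0.44,"ax": 0,"ay": 0,"az": 0},{"tx": 0,"ty": 0,"tz": 0,"ax": 0,"ay": 0,"az": 0}]'

```text
time_s: 6.7
ee_pos: [0.5596, -0.0961, 0.2539]
eef_rot: [-3.139, -0.0, 1.375]
force: [-0.1, -0.9, -1.4]
grip_width: 0.0442
grip_force: 20.0
```

>>> apply_moves --increments '[{"tx": 0,"ty": 0,"tz": 0.4,"ax": 0,"ay": 0,"az": 0},{"tx": 0,"ty": 0,"tz": 0.4,"ax": 0,"ay": 0,"az": 0},{"tx": 0,"ty": 0,"tz": 0.1,"ax": 0,"ay": 0,"az": 0},{"tx": 0,"ty": 0,"tz": 0,"ax": 0,"ay": 0,"az": 0},{"tx": 0,"ty": 0,"tz": 0,"ax": 0,"ay": 0,"az": 0}]'

```text
time_s: 7.32
ee_pos: [0.5596, -0.0975, 0.2289]
eef_rot: [3.141, 0.0, 1.373]
force: [0.1, 0.5, -0.5]
grip_width: 0.044
grip_force: 20.0
```

```bash
python3 -c "
from h import *
u=np.array([.196,.981]); t=np.array([.5751,-.0186])-(.065)*u
to(*t,.0427,78.7)
snap('scene','s2');snap('top','t2')
A=cv2.resize(cv2.imread('pics/s2.png')[140:265,180:350],(680,500),interpolation=cv2.INTER_CUBIC)
cv2.imwrite('pics/s2c.png',A)"
```

```text
t 7.33 tool z 0.0489 rot [179.97   0.    78.67] F [ 0.1  0.5 -0.5] grip 0.0440139707335741 19.999829828739166
shift units [ 0.51 -0.01  0.21] az units -0.01
```

View pics/s2c.png

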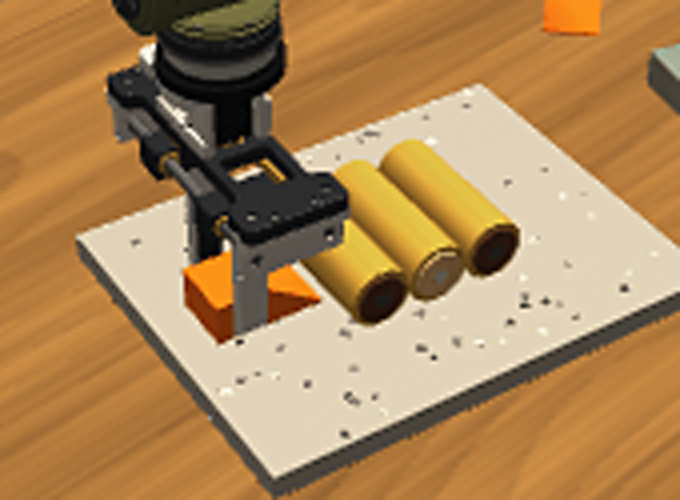

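The crop shows the chock just above the slab with its toe towards the outer roller, at about (320,298). The rollers are still together. I'll set it down and slide it part of the way in.

>>> apply_moves --increments '[{"tx": 0,"ty": 0,"tz": 0.1,"ax": 0,"ay": 0,"az": 0},{"tx": 0,"ty": 0,"tz": 0.1,"ax": 0,"ay": 0,"az": 0},{"tx": 0,"ty": 0,"tz": 0,"ax": 0,"ay": 0,"az": 0},{"tx": 0,"ty": 0,"tz": 0,"ax": 0,"ay": 0,"az": 0}]'

```text
time_s: 7.92
ee_pos: [0.5596, -0.0973, 0.2225]
eef_rot: [3.141, -0.0, 1.373]
force: [0.1, 0.0, 0.4]
grip_width: 0.0437
grip_force: 20.0
```

>>> apply_moves --increments '[{"tx": 0.1,"ty": 0,"tz": 0,"ax": 0,"ay": 0,"az": 0},{"tx": 0.1,"ty": 0,"tz": 0,"ax": 0,"ay": 0,"az": 0},{"tx": 0.1,"ty": 0,"tz": 0,"ax": 0,"ay": 0,"az": 0},{"tx": 0,"ty": 0,"tz": 0,"ax": 0,"ay": 0,"az": 0},{"tx": 0,"ty": 0,"tz": 0,"ax": 0,"ay": 0,"az": 0}]'

```text
time_s: 8.55
ee_pos: [0.5614, -0.0885, 0.2226]
eef_rot: [3.142, -0.0, 1.373]
force: [-0.4, -0.1, -1.4]
grip_width: 0.044
grip_force: 20.0
```

```bash
python3 -c "
from h import *
u=np.array([.196,.981]); t=np.array([.5751,-.0186])-(.065)*u
to(*t,.0427,78.7)
snap('scene','s3');snap('top','t3')
T=cv2.imread('pics/t3.png')[120:190,205:295]
A=np.vstack([cv2.resize(cv2.imread('pics/s3.png')[180:235,215:325],(600,300),interpolation=cv2.INTER_CUBIC),cv2.resize(T,(600,467)[::1],interpolation=cv2.INTER_CUBIC)[:300]])
cv2.imwrite('pics/s3c.png',A)"
```

```text
t 8.55 tool z 0.0426 rot [ 1.800e+02 -1.000e-02  7.868e+01] F [-0.4 -0.1 -1.4] grip 0.044029778982139396 19.999912977218628
shift units [ 0.21 -0.01 -0.  ] az units -0.0
```

View pics/s3c.png

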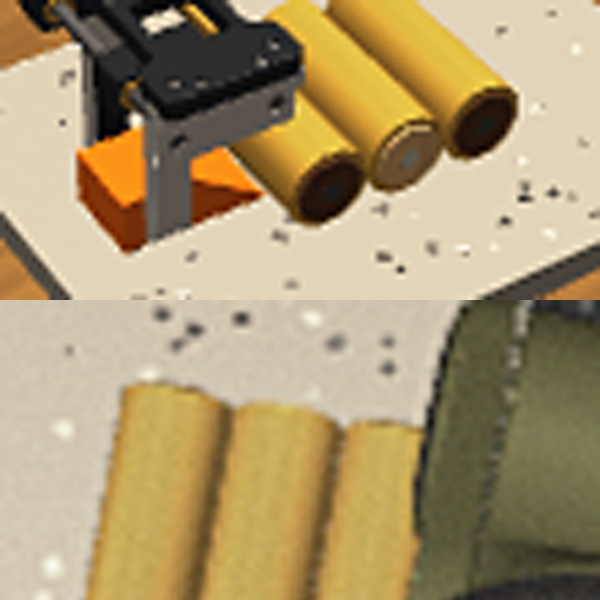

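The chock lies flat, its toe nearly at the outer roller at (262,193), and the rollers have not moved. I'll slide it in another 5 mm and check roller motion by image correlation.

>>> apply_moves --increments '[{"tx": 0.06,"ty": 0,"tz": 0,"ax": 0,"ay": 0,"az": 0},{"tx": 0.06,"ty": 0,"tz": 0,"ax": 0,"ay": 0,"az": 0},{"tx": 0.05,"ty": 0,"tz": 0,"ax": 0,"ay": 0,"az": 0},{"tx": 0,"ty": 0,"tz": 0,"ax": 0,"ay": 0,"az": 0},{"tx": 0,"ty": 0,"tz": 0,"ax": 0,"ay": 0,"az": 0}]'

```text
time_s: 9.28
ee_pos: [0.5624, -0.0835, 0.2225]
eef_rot: [-3.142, -0.0, 1.373]
force: [-0.7, 0.7, -0.4]
grip_width: 0.0439
grip_force: 20.0
```

```bash
cat >> h.py <<'E'
def drift(f0,f1,box):
    x0,y0,x1,y1=box; g=lambda f:cv2.cvtColor(cv2.imread(f'pics/{f}.png'),cv2.COLOR_BGR2GRAY)[y0:y1,x0:x1].astype(np.float32)
    M=np.eye(2,3,dtype=np.float32); cc,M=cv2.findTransformECC(g(f0),g(f1),M,cv2.MOTION_TRANSLATION); return cc,M[:,2]
E
python3 -c "
from h import *
u=np.array([.196,.981]); t=np.array([.5751,-.0186])-(.065)*u
to(*t,.0427,78.7)
snap('scene','s4');snap('top','t4')
for k,b in(('t',(222,135,252,180)),('s',(285,170,312,212))):
  print(drift(k+'0',k+'3',b),drift(k+'3',k+'4',b))"
```

```text
t 9.28 tool z 0.0425 rot [-1.800e+02 -1.000e-02  7.868e+01] F [-0.7  0.7 -0.4] grip 0.04391452742966208 19.99989241361618
shift units [ 0.04 -0.01 -0.01] az units -0.0
(0.9966415897844897, array([-0.00366036, -0.01266345], dtype=float32)) (0.9993918263401463, array([-0.0067747 ,  0.01680028], dtype=float32))
(0.9982113787748822, array([ 0.07445377, -0.01450604], dtype=float32)) (0.9999865116216501, array([ 0.00675609, -0.00941261], dtype=float32))
```

>>> apply_moves --increments '[{"tx": 0.05,"ty": 0,"tz": 0,"ax": 0,"ay": 0,"az": 0},{"tx": 0,"ty": 0,"tz": 0,"ax": 0,"ay": 0,"az": 0},{"tx": 0,"ty": 0,"tz": 0,"ax": 0,"ay": 0,"az": 0}]'

```text
time_s: 9.75
ee_pos: [0.5627, -0.0821, 0.2225]
eef_rot: [-3.142, -0.0, 1.373]
force: [-0.6, -2.5, -1.9]
grip_width: 0.0439
grip_force: 20.0
```

```bash
python3 -c "
from h import *
u=np.array([.196,.981]); t=np.array([.5751,-.0186])-(.065)*u
to(*t,.0427,78.7)
snap('scene','s5');snap('top','t5')
for k,b in(('t',(222,135,252,180)),('s',(285,170,312,212))):
  print(drift(k+'3',k+'5',b))"
```

```text
t 9.75 tool z 0.0425 rot [-1.800e+02 -1.000e-02  7.868e+01] F [-0.6 -2.5 -1.9] grip 0.04389804106223358 19.999828934669495
shift units [-0.01 -0.01 -0.01] az units -0.0
(0.9811772698619309, array([-0.6017814 , -0.14591676], dtype=float32))
(0.954481006349492, array([ 0.34742036, -0.15487553], dtype=float32))
```

Contact: the rollers nudged about 1 mm. I release here and check whether they have come to rest.

>>> apply_moves --increments '[{"tx": 0,"ty": 0,"tz": 0,"ax": 0,"ay": 0,"az": 0},{"tx": 0,"ty": 0,"tz": 0,"ax": 0,"ay": 0,"az": 0},{"tx": 0,"ty": 0,"tz": 0,"ax": 0,"ay": 0,"az": 0},{"tx": 0,"ty": 0,"tz": 0,"ax": 0,"ay": 0,"az": 0}]' --jaw 0

```text
time_s: 10.35
ee_pos: [0.5626, -0.0821, 0.2225]
eef_rot: [-3.142, -0.0, 1.373]
force: [0.4, 0.2, -0.1]
grip_width: 0.0805
grip_force: 0.0
```

```bash
python3 -c "
from h import *
to(.4372,.3843,.12,128.8)
snap('scene','s6');snap('top','t6')
for k,b in(('t',(222,135,252,180)),('s',(285,170,312,212))):
  print(drift(k+'3',k+'6',b),drift(k+'5',k+'6',b))"
```

```text
t 10.35 tool z 0.0425 rot [-180.     -0.     78.68] F [ 0.4  0.2 -0.1] grip 0.08048142927696632 0.0
shift units [14.74  6.48 -2.58] az units -10.02
(0.9855693730588481, array([-0.6204214 , -0.16182835], dtype=float32)) (0.9995639571460956, array([-0.00168182,  0.01421726], dtype=float32))
(0.9544485464275193, array([ 0.3451099 , -0.15488872], dtype=float32)) (0.9999944943918726, array([-0.00079357,  0.00127812], dtype=float32))
```

>>> apply_moves --increments '[{"tx": 0,"ty": 0,"tz": 0,"ax": 0,"ay": 0,"az": 0},{"tx": 0,"ty": 0,"tz": -0.5,"ax": 0,"ay": 0,"az": 0},{"tx": 0,"ty": 0,"tz": -1,"ax": 0,"ay": 0,"az": 0},{"tx": 0,"ty": 0,"tz": -1,"ax": 0,"ay": 0,"az": 0},{"tx": 0,"ty": 0,"tz": -1,"ax": 0,"ay": 0,"az": 0},{"tx": 0,"ty": 0,"tz": -0.5,"ax": 0,"ay": 0,"az": -1},{"tx": 0,"ty": 0,"tz": 0,"ax": 0,"ay": 0,"az": -1},{"tx": 0,"ty": 0,"tz": 0,"ax": 0,"ay": 0,"az": -1},{"tx": 0,"ty": 0,"tz": 0,"ax": 0,"ay": 0,"az": -1},{"tx": 0,"ty": 0,"tz": 0,"ax": 0,"ay": 0,"az": -1},{"tx": 0,"ty": 0,"tz": 0,"ax": 0,"ay": 0,"az": -1},{"tx": 0,"ty": 0,"tz": 0,"ax": 0,"ay": 0,"az": -1}]'

```text
time_s: 11.95
ee_pos: [0.5625, -0.0821, 0.3437]
eef_rot: [3.141, 0.001, 1.987]
force: [-0.2, -0.2, 0.7]
grip_width: 0.0938
grip_force: 0.0
```

>>> apply_moves --increments '[{"tx": 0,"ty": 0,"tz": 0,"ax": 0,"ay": 0,"az": -1},{"tx": 0,"ty": 0,"tz": 0,"ax": 0,"ay": 0,"az": -1},{"tx": 0,"ty": 0,"tz": 0,"ax": 0,"ay": 0,"az": -1},{"tx": 0.99,"ty": 0.43,"tz": 0,"ax": 0,"ay": 0,"az": 0},{"tx": 0.99,"ty": 0.43,"tz": 0,"ax": 0,"ay": 0,"az": 0},{"tx": 0.99,"ty": 0.43,"tz": 0,"ax": 0,"ay": 0,"az": 0},{"tx": 0.99,"ty": 0.43,"tz": 0,"ax": 0,"ay": 0,"az": 0},{"tx": 0.99,"ty": 0.43,"tz": 0,"ax": 0,"ay": 0,"az": 0},{"tx": 0.99,"ty": 0.43,"tz": 0,"ax": 0,"ay": 0,"az": 0},{"tx": 0.99,"ty": 0.43,"tz": 0,"ax": 0,"ay": 0,"az": 0},{"tx": 0.99,"ty": 0.43,"tz": 0,"ax": 0,"ay": 0,"az": 0},{"tx": 0.99,"ty": 0.43,"tz": 0,"ax": 0,"ay": 0,"az": 0}]'

```text
time_s: 13.45
ee_pos: [0.4857, 0.2001, 0.3437]
eef_rot: [3.141, 0.0, 2.246]
force: [0.6, -0.0, -0.4]
grip_width: 0.0942
grip_force: 0.0
```

>>> apply_moves --increments '[{"tx": 0.99,"ty": 0.43,"tz": 0.3,"ax": 0,"ay": 0,"az": 0},{"tx": 0.99,"ty": 0.43,"tz": 0.3,"ax": 0,"ay": 0,"az": 0},{"tx": 0.99,"ty": 0.43,"tz": 0.4,"ax": 0,"ay": 0,"az": 0},{"tx": 0.99,"ty": 0.43,"tz": 0.4,"ax": 0,"ay": 0,"az": 0},{"tx": 0.9,"ty": 0.43,"tz": 0,"ax": 0,"ay": 0,"az": 0},{"tx": 0,"ty": 0,"tz": 0,"ax": 0,"ay": 0,"az": 0},{"tx": 0,"ty": 0,"tz": 0,"ax": 0,"ay": 0,"az": 0},{"tx": 0,"ty": 0,"tz": 0,"ax": 0,"ay": 0,"az": 0}]'

```text
time_s: 14.45
ee_pos: [0.4458, 0.3525, 0.301]
eef_rot: [3.141, 0.0, 2.245]
force: [0.5, 0.2, -0.1]
grip_width: 0.0941
grip_force: 0.0
```

```bash
python3 -c "
from h import *
to(.4372,.3843,.0225,128.8)
snap('scene','s7');snap('top','t7')
C=(.5838,.025)
for f in('t0','t7','s0','s7'):
  try: b=fit([f],'b',RO,[*C,-.195]); print(f,b.x[:2].round(4),np.degrees(b.x[2]).round(1),round(b.fun,4))
  except Exception as e: print(f,e)
b=fit(['s7'],'o',[CH],[.5665,-.062,1.373],z=.02);print(b.x,b.fun)
A=np.vstack([cv2.resize(cv2.imread('pics/s7.png')[170:230,220:320],(500,300),interpolation=cv2.INTER_CUBIC),cv2.resize(cv2.imread('pics/t7.png')[125:185,205:305],(500,300),interpolation=cv2.INTER_CUBIC)])
cv2.imwrite('pics/s7c.png',A)"
```

```text
t 14.45 tool z 0.121 rot [1.7998e+02 1.0000e-02 1.2862e+02] F [ 0.5  0.2 -0.1] grip 0.09411569383511353 0.0
shift units [1.01 0.44 3.28] az units -0.04
t0 [0.5845 0.025 ] -10.8 0.0484
t7 [0.5855 0.0264] -10.6 0.0548
s0 [0.5827 0.0255] -11.4 0.1758
s7 [0.5835 0.0276] -11.4 0.1815
[ 0.56624385 -0.06320795  1.39431286] 0.02180727757513523
```

View pics/s7c.png

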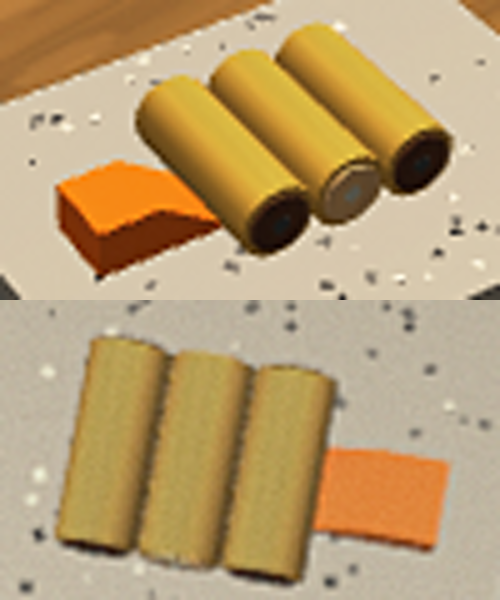

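Chock b lies square under the outer roller, near its middle (toe at (220,228) in the scene crop, (320,490) in the top crop), and the row is still together. Next is the other chock.

>>> apply_moves --increments '[{"tx": 0.51,"ty": 0.22,"tz": 0,"ax": 0,"ay": 0,"az": 0},{"tx": 0.5,"ty": 0.22,"tz": 0,"ax": 0,"ay": 0,"az": 0},{"tx": 0,"ty": 0,"tz": 0.7,"ax": 0,"ay": 0,"az": 0},{"tx": 0,"ty": 0,"tz": 0.7,"ax": 0,"ay": 0,"az": 0},{"tx": 0,"ty": 0,"tz": 0.7,"ax": 0,"ay": 0,"az": 0},{"tx": 0,"ty": 0,"tz": 0.6,"ax": 0,"ay": 0,"az": 0},{"tx": 0,"ty": 0,"tz": 0.4,"ax": 0,"ay": 0,"az": 0},{"tx": 0,"ty": 0,"tz": 0.18,"ax": 0,"ay": 0,"az": 0},{"tx": 0,"ty": 0,"tz": 0,"ax": 0,"ay": 0,"az": 0},{"tx": 0,"ty": 0,"tz": 0,"ax": 0,"ay": 0,"az": 0}]'

```text
time_s: 15.8
ee_pos: [0.437, 0.3853, 0.2028]
eef_rot: [3.141, 0.0, 2.246]
force: [0.5, -0.3, 0.8]
grip_width: 0.094
grip_force: 0.0
```

>>> apply_moves --increments '[{"tx": 0,"ty": 0,"tz": 0,"ax": 0,"ay": 0,"az": 0},{"tx": 0,"ty": 0,"tz": 0,"ax": 0,"ay": 0,"az": 0},{"tx": 0,"ty": 0,"tz": 0,"ax": 0,"ay": 0,"az": 0},{"tx": 0,"ty": 0,"tz": 0,"ax": 0,"ay": 0,"az": 0},{"tx": 0,"ty": 0,"tz": 0,"ax": 0,"ay": 0,"az": 0},{"tx": 0,"ty": 0,"tz": 0,"ax": 0,"ay": 0,"az": 0},{"tx": 0,"ty": 0,"tz": 0,"ax": 0,"ay": 0,"az": 0},{"tx": 0,"ty": 0,"tz": 0,"ax": 0,"ay": 0,"az": 0}]' --jaw 1 --force 20

```text
time_s: 16.8
ee_pos: [0.4368, 0.3852, 0.2021]
eef_rot: [-3.142, -0.0, 2.246]
force: [-0.1, -0.5, -0.6]
grip_width: 0.044
grip_force: 20.0
```

>>> apply_moves --increments '[{"tx": 0,"ty": 0,"tz": -0.4,"ax": 0,"ay": 0,"az": 0},{"tx": 0,"ty": 0,"tz": -0.7,"ax": 0,"ay": 0,"az": 0},{"tx": 0,"ty": 0,"tz": -0.7,"ax": 0,"ay": 0,"az": 0},{"tx": 0,"ty": 0,"tz": -0.7,"ax": 0,"ay": 0,"az": 0},{"tx": 0,"ty": 0,"tz": 0,"ax": 0,"ay": 0,"az": 0}]'

```text
time_s: 17.42
ee_pos: [0.437, 0.3853, 0.2791]
eef_rot: [3.138, 0.0, 2.246]
force: [0.2, 0.4, -1.4]
grip_width: 0.044
grip_force: 20.0
```

```bash
python3 -c "
from h import *
u=np.array([.196,.981]); t=np.array([.5929,.0704])+(.065+.015)*u
to(*t,.0755,78.7)"
```

```text
t 17.43 tool z 0.0991 rot [179.8    0.   128.68] F [ 0.2  0.4 -1.4] grip 0.04404964149643167 19.975777566432953
shift units [-6.61  7.15  0.79] az units 10.0
```

>>> apply_moves --increments '[{"tx": 0,"ty": 0,"tz": 0,"ax": 0,"ay": 0,"az": 1},{"tx": 0,"ty": 0,"tz": 0,"ax": 0,"ay": 0,"az": 1},{"tx": 0,"ty": 0,"tz": 0,"ax": 0,"ay": 0,"az": 1},{"tx": 0,"ty": 0,"tz": 0,"ax": 0,"ay": 0,"az": 1},{"tx": 0,"ty": 0,"tz": 0,"ax": 0,"ay": 0,"az": 1},{"tx": 0,"ty": 0,"tz": 0,"ax": 0,"ay": 0,"az": 1},{"tx": 0,"ty": 0,"tz": 0,"ax": 0,"ay": 0,"az": 1},{"tx": 0,"ty": 0,"tz": 0,"ax": 0,"ay": 0,"az": 1},{"tx": 0,"ty": 0,"tz": 0,"ax": 0,"ay": 0,"az": 1},{"tx": 0,"ty": 0,"tz": 0,"ax": 0,"ay": 0,"az": 1}]'

```text
time_s: 18.68
ee_pos: [0.4367, 0.3851, 0.2763]
eef_rot: [-3.141, 0.001, 1.37]
force: [-0.8, 0.3, -1.6]
grip_width: 0.044
grip_force: 20.0
```

>>> apply_moves --increments '[{"tx": -0.83,"ty": 0.89,"tz": 0,"ax": 0,"ay": 0,"az": 0},{"tx": -0.83,"ty": 0.89,"tz": 0,"ax": 0,"ay": 0,"az": 0},{"tx": -0.83,"ty": 0.89,"tz": 0,"ax": 0,"ay": 0,"az": 0},{"tx": -0.83,"ty": 0.89,"tz": 0,"ax": 0,"ay": 0,"az": 0},{"tx": -0.83,"ty": 0.89,"tz": 0,"ax": 0,"ay": 0,"az": 0},{"tx": -0.83,"ty": 0.89,"tz": 0,"ax": 0,"ay": 0,"az": 0},{"tx": -0.83,"ty": 0.89,"tz": 0,"ax": 0,"ay": 0,"az": 0},{"tx": -0.8,"ty": 0.92,"tz": 0,"ax": 0,"ay": 0,"az": 0},{"tx": 0,"ty": 0,"tz": 0.4,"ax": 0,"ay": 0,"az": 0},{"tx": 0,"ty": 0,"tz": 0.39,"ax": 0,"ay": 0,"az": 0},{"tx": 0,"ty": 0,"tz": 0,"ax": 0,"ay": 0,"az": 0},{"tx": 0,"ty": 0,"tz": 0,"ax": 0,"ay": 0,"az": 0}]'

```text
time_s: 20.18
ee_pos: [0.608, 0.1493, 0.2536]
eef_rot: [3.142, -0.0, 1.374]
force: [-0.1, -0.8, -0.4]
grip_width: 0.0439
grip_force: 20.0
```

```bash
python3 -c "
from h import *
u=np.array([.196,.981]); t=np.array([.5929,.0704])+(.065+.015)*u
to(*t,.0423,78.7)"
```

```text
t 20.18 tool z 0.0736 rot [180.    -0.    78.73] F [-0.1 -0.8 -0.4] grip 0.04393567831141063 19.97563362121582
shift units [-0.01  0.02  1.04] az units 0.01
```

Next: lower it, slide in 8 mm, and look.

>>> apply_moves --increments '[{"tx": 0,"ty": 0.02,"tz": 0.4,"ax": 0,"ay": 0,"az": 0},{"tx": 0,"ty": 0,"tz": 0.4,"ax": 0,"ay": 0,"az": 0},{"tx": 0,"ty": 0,"tz": 0.12,"ax": 0,"ay": 0,"az": 0},{"tx": 0,"ty": 0,"tz": 0.1,"ax": 0,"ay": 0,"az": 0},{"tx": 0,"ty": 0,"tz": 0,"ax": 0,"ay": 0,"az": 0},{"tx": -0.09,"ty": 0,"tz": 0,"ax": 0,"ay": 0,"az": 0},{"tx": -0.09,"ty": 0,"tz": 0,"ax": 0,"ay": 0,"az": 0},{"tx": -0.09,"ty": 0,"tz": 0,"ax": 0,"ay": 0,"az": 0},{"tx": 0,"ty": 0,"tz": 0,"ax": 0,"ay": 0,"az": 0},{"tx": 0,"ty": 0,"tz": 0,"ax": 0,"ay": 0,"az": 0}]'

```text
time_s: 21.42
ee_pos: [0.6072, 0.1406, 0.2229]
eef_rot: [3.142, -0.0, 1.373]
force: [-0.1, -0.2, -0.3]
grip_width: 0.0438
grip_force: 20.0
```

```bash
python3 -c "
from h import *
u=np.array([.196,.981]); t=np.array([.5929,.0704])+(.065)*u
to(*t,.0423,78.7)
snap('scene','s8');snap('top','t8')
b=(225,170,282,225);print(drift('s7','s8',b))
A=np.vstack([cv2.resize(cv2.imread('pics/s8.png')[150:222,220:340],(500,300),interpolation=cv2.INTER_CUBIC),cv2.resize(cv2.imread('pics/t8.png')[125:185,205:305],(500,300),interpolation=cv2.INTER_CUBIC)])
cv2.imwrite('pics/s8c.png',A)"
```

```text
t 21.43 tool z 0.0429 rot [180.    -0.    78.68] F [-0.1 -0.2 -0.3] grip 0.04379252697852508 19.975662231445312
shift units [-0.22 -0.01  0.02] az units -0.0
(0.9999192887194057, array([-0.00474993, -0.01352527], dtype=float32))
```

View pics/s8c.png

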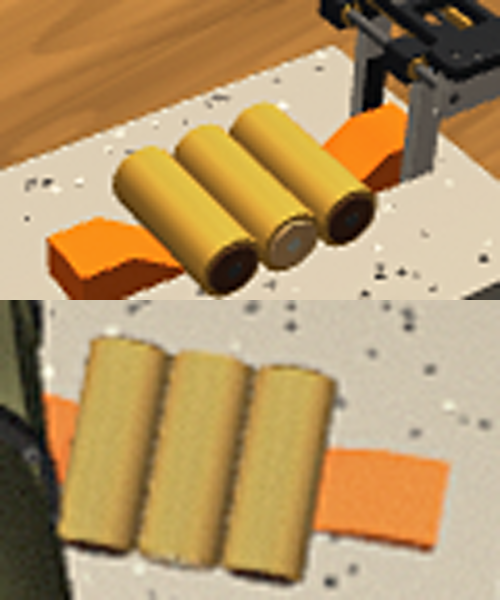

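Chock a is almost down and its toe is close to the outer roller; the row has not moved. I'll slide it in the rest of the way in small steps.

>>> apply_moves --increments '[{"tx": 0,"ty": 0,"tz": 0.02,"ax": 0,"ay": 0,"az": 0},{"tx": -0.06,"ty": 0,"tz": 0,"ax": 0,"ay": 0,"az": 0},{"tx": -0.06,"ty": 0,"tz": 0,"ax": 0,"ay": 0,"az": 0},{"tx": -0.04,"ty": 0,"tz": 0,"ax": 0,"ay": 0,"az": 0},{"tx": 0,"ty": 0,"tz": 0,"ax": 0,"ay": 0,"az": 0},{"tx": 0,"ty": 0,"tz": 0,"ax": 0,"ay": 0,"az": 0}]'

```text
time_s: 22.28
ee_pos: [0.6063, 0.1363, 0.2224]
eef_rot: [3.141, -0.001, 1.373]
force: [1.1, 5.5, -2.7]
grip_width: 0.0439
grip_force: 20.0
```

```bash
python3 -c "
from h import *
u=np.array([.196,.981]); t=np.array([.5929,.0704])+(.065)*u
to(*t,.0423,78.7)
snap('scene','s9')
b=(245,170,295,225);print(drift('s8','s9',b))"
```

```text
t 22.27 tool z 0.0424 rot [ 1.7997e+02 -7.0000e-02  7.8690e+01] F [ 1.1  5.5 -2.7] grip 0.04388709614163298 19.968820810317993
shift units [-0.08 -0.01  0.  ] az units -0.0
(0.9990724901875218, array([-0.09292437,  0.01386197], dtype=float32))
```

There is contact (5.5 N) and the row has barely moved, so it is snug. I release and withdraw.

>>> apply_moves --increments '[{"tx": 0,"ty": 0,"tz": 0,"ax": 0,"ay": 0,"az": 0},{"tx": 0,"ty": 0,"tz": 0,"ax": 0,"ay": 0,"az": 0},{"tx": 0,"ty": 0,"tz": 0,"ax": 0,"ay": 0,"az": 0},{"tx": 0,"ty": 0,"tz": 0,"ax": 0,"ay": 0,"az": 0},{"tx": 0,"ty": 0,"tz": 0,"ax": 0,"ay": 0,"az": 0},{"tx": 0,"ty": 0,"tz": -0.5,"ax": 0,"ay": 0,"az": 0},{"tx": 0,"ty": 0,"tz": -1,"ax": 0,"ay": 0,"az": 0},{"tx": 0,"ty": 0,"tz": -1,"ax": 0,"ay": 0,"az": 0},{"tx": 0,"ty": 0,"tz": -1,"ax": 0,"ay": 0,"az": 0},{"tx": 0,"ty": 0,"tz": -1,"ax": 0,"ay": 0,"az": 0}]' --jaw 0

```text
time_s: 23.58
ee_pos: [0.6061, 0.1358, 0.3595]
eef_rot: [3.141, -0.0, 1.373]
force: [0.5, 0.3, -0.1]
grip_width: 0.0941
grip_force: 0.0
```

>>> apply_moves --increments '[{"tx": 1,"ty": 0,"tz": 0,"ax": 0,"ay": 0,"az": 0},{"tx": 1,"ty": 0,"tz": 0,"ax": 0,"ay": 0,"az": 0},{"tx": 1,"ty": 0,"tz": 0,"ax": 0,"ay": 0,"az": 0},{"tx": 1,"ty": 0,"tz": 0,"ax": 0,"ay": 0,"az": 0},{"tx": 1,"ty": 0,"tz": 0,"ax": 0,"ay": 0,"az": 0},{"tx": 1,"ty": 0,"tz": 0,"ax": 0,"ay": 0,"az": 0},{"tx": 0,"ty": 0,"tz": 0,"ax": 0,"ay": 0,"az": 0},{"tx": 0,"ty": 0,"tz": 0,"ax": 0,"ay": 0,"az": 0}]'

```text
time_s: 24.58
ee_pos: [0.6415, 0.3117, 0.3578]
eef_rot: [3.141, -0.0, 1.373]
force: [-1.1, -0.7, 0.6]
grip_width: 0.0938
grip_force: 0.0
```

```bash
python3 -c "
from h import *
snap('scene','sA');snap('top','tA')
print(drift('s8','sA',(245,170,295,225)),drift('t7','tA',(225,135,275,180)))
A=np.vstack([cv2.resize(cv2.imread('pics/sA.png')[160:232,220:340],(500,300),interpolation=cv2.INTER_CUBIC),cv2.resize(cv2.imread('pics/tA.png')[125:185,195:295],(500,300),interpolation=cv2.INTER_CUBIC)])
cv2.imwrite('pics/sAc.png',A)"
```

```text
(0.9990831521901653, array([-0.08391161,  0.01572733], dtype=float32)) (0.9924534534590415, array([0.08875109, 0.01527346], dtype=float32))
```

View pics/sAc.png

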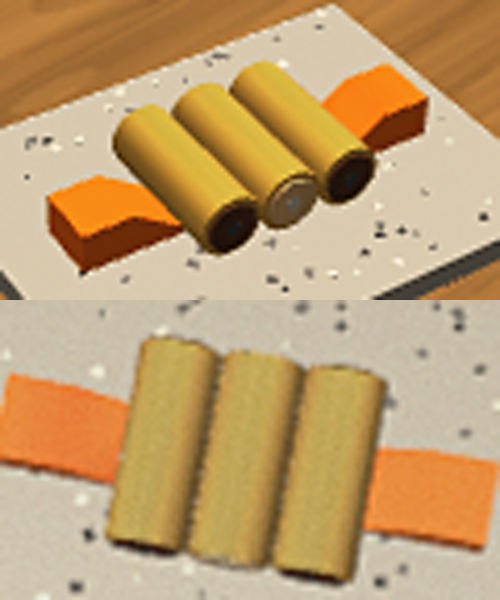

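Both chocks lie flat and square with their toes under the outer rollers, in line through the row's middle. The rollers are together and at rest, and the arm is clear.

```bash
python3 -c "
from station import hand_in
print(hand_in())"
```

```text
the job is handed in; nothing more can be done
None
```

I set both chocks snug under the outer rollers at about mid-length. The rollers are together (row nudged about 1–2 mm), everything is released and the job is handed in at about 25 s.

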